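# Load the sensor modules into the tilted tube and bolt it

## Task

First take the orange reject out of the trough of the tilted gray tube and put it in the black bin, and push the red-knobbed bolt at the bottom of the tube fully home. Then draw back the blue-knobbed bolt at the mouth and slide every sensor module from the blue mat down the tube, each with its yellow nose pointing downhill. When all of them are in, push the blue-knobbed bolt fully home so that the load is locked at both ends, and leave the other things on the bench where they are.

Things in the scene. Friction and masses are not known exactly. Their poses are not given: they have to be found in the camera images.
- tube: gray plastic tube, tilted 20 degrees, on a fixed stand. Origin: on its inner floor, centred, at the outlet bolt; x uphill along the tube, y across (level), z square to the floor. From x = -20 to 230 mm it is 48 mm wide inside, with lips 15 to 20 mm above the floor that leave a 30 mm slot: a module's base slides under the lips, its block stands up through the slot. Four modules fill it to about x = 236 mm
- tube_trough (a point): place to set a module down: floor of the open loading trough, at tube x = 280 mm, on the centre line. The trough runs from tube x = 255 to 325 mm, is 56 mm wide inside, with walls 14 mm high and no lips, open at the uphill end; it narrows to the tube at x = 255 to 230 mm. The tube is slick: a module let go here, aligned, slides down by itself to the outlet bolt or to the last module
- outlet_bolt (a joint): barrel bolt with a red knob at the tube's lower end (tube x = 0), found open. 0 = withdrawn, 0.060 m = fully home in the brass keeper on the tube's -y side; moves toward tube -y as it grows. Rod 12 mm thick, 28 to 40 mm above the floor; tip at tube y = 22 mm when withdrawn. 1.5 N friction, no spring, stays where left. Home, it stops the first module by its block.
- mouth_bolt (a joint): barrel bolt with a blue knob at the tube's mouth (tube x = 245 mm), found more or less shut, which blocks the way in. 0 = withdrawn, 0.060 m = fully home in the brass keeper on the tube's -y side; moves toward tube -y as it grows. Rod 12 mm thick, 28 to 40 mm above the floor; tip at tube y = 22 mm when withdrawn. 1.5 N friction, no spring, stays where left. 
- outlet_bolt_grip (a point): red upright round knob, 14 mm in diameter, 40 to 82 mm above the tube floor level (along tube z). Point on its axis at 66 mm; tube y = 122 mm when withdrawn, 62 mm when home. Below its path lies a plate 20 mm above floor level; the bolt's barrel at y = 33 to 49 mm is 43 mm high
- mouth_bolt_grip (a point): blue upright round knob, 14 mm in diameter, 40 to 82 mm above the tube floor level (along tube z). Point on its axis at 66 mm; tube y = 122 mm when withdrawn, 62 mm when home. Below its path lies a plate 20 mm above floor level; the bolt's barrel at y = 33 to 49 mm is 43 mm high
- module1: sensor module: black base 60 x 44 x 12 mm (x, y, z), on its middle a white block 40 x 24 x 44 mm (56 mm high in all, about 90 g). Yellow nose: the block's last 12 mm and the base strip before it; copper strip at the tail. Origin: centre of underside; x points to the yellow nose, z up. Stands on the mat facing any way; grip the block's sides (24 mm, along y) well above the base. May be absent
- module2: sensor module: black base 60 x 44 x 12 mm (x, y, z), on its middle a white block 40 x 24 x 44 mm (56 mm high in all, about 90 g). Yellow nose: the block's last 12 mm and the base strip before it; copper strip at the tail. Origin: centre of underside; x points to the yellow nose, z up. Stands on the mat facing any way; grip the block's sides (24 mm, along y) well above the base. May be absent
- module3: sensor module: black base 60 x 44 x 12 mm (x, y, z), on its middle a white block 40 x 24 x 44 mm (56 mm high in all, about 90 g). Yellow nose: the block's last 12 mm and the base strip before it; copper strip at the tail. Origin: centre of underside; x points to the yellow nose, z up. Stands on the mat facing any way; grip the block's sides (24 mm, along y) well above the base. May be absent
- module4: sensor module: black base 60 x 44 x 12 mm (x, y, z), on its middle a white block 40 x 24 x 44 mm (56 mm high in all, about 90 g). Yellow nose: the block's last 12 mm and the base strip before it; copper strip at the tail. Origin: centre of underside; x points to the yellow nose, z up. Stands on the mat facing any way; grip the block's sides (24 mm, along y) well above the base. May be absent
- reject: rejected module, same shape and size as the others (base 60 x 44 x 12 mm, block 40 x 24 x 44 mm) but its block is orange all over. Origin: centre of underside, z up, x along its length. Found standing in the tube's loading trough, aligned with the tube, held from sliding in by the mouth bolt alone
- scrap_bin_in (a point): centre of the inner floor of the black open bin, 130 x 150 x 60 mm (x, y, z), walls 5 mm, standing fixed at the right; axes as the bin's
- tip_wrench: brass tip wrench, about 110 x 28 x 12 mm, lying across the near end of the mat; leave alone. Origin: underside, middle
- heat_shield: shiny aluminium plate 75 x 110 x 5 mm with a 22 mm high lip, lying at the far end of the mat; leave alone. Origin: centre of underside
- flux_bottle: bottle, 44 mm diameter, 110 mm high, standing at the far left; leave alone. Origin: centre of underside
- tip_cleaner: dark steel cup with brass wool, 68 mm diameter, 46 mm high, at the far right; leave alone. Origin: centre of underside
- spare_reel: steel reel 60 mm diameter, 42 mm high, at the near left; leave alone. Origin: centre of underside
- mat: blue antistatic mat 420 x 240 x 3 mm (x, y, z), fixed, where the modules lie. Origin: centre of underside
Things that resemble listed ones, but are neither listed nor needed, are in the scene too. What is shaped like the module1 but green or purple is not meant.

How it is judged (in metres and radians):
On the way, in this order (a step that is already met when the one before it is completed fails the run):
1. the orange reject lies in the bin and the red outlet bolt is fully home, the blue mouth bolt not yet drawn back (value of joint outlet_bolt above 0.054 m and value of joint mouth_bolt above 0.03 m and x of reject in the frame of scrap_bin_in between -0.06 and 0.06 m and y of reject in the frame of scrap_bin_in between -0.07 and 0.07 m and z of reject in the frame of scrap_bin_in below 0.05 m and linear speed of reject below 0.05 m/s), for 0.2 s.
2. every module is in the tube, nose downhill, at rest, with the outlet bolt home (x of module1 in the frame of tube between 0.01 and 0.222 m and y of module1 in the frame of tube between -0.008 and 0.008 m and z of module1 in the frame of tube between -0.006 and 0.008 m and angle between each of module1, module2, module3, module4's own x axis and vertical above 1.8 rad and linear speed of each of module1, module2, module3, module4 below 0.05 m/s and x of module2 in the frame of tube between 0.01 and 0.222 m and y of module2 in the frame of tube between -0.008 and 0.008 m and z of module2 in the frame of tube between -0.006 and 0.008 m and x of module3 in the frame of tube between 0.01 and 0.222 m and y of module3 in the frame of tube between -0.008 and 0.008 m and z of module3 in the frame of tube between -0.006 and 0.008 m and x of module4 in the frame of tube between 0.01 and 0.222 m and y of module4 in the frame of tube between -0.008 and 0.008 m and z of module4 in the frame of tube between -0.006 and 0.008 m and value of joint outlet_bolt above 0.054 m), for 0.2 s.
3. the blue mouth bolt is fully home (value of joint mouth_bolt above 0.054 m), for 0.2 s.
At the end, for the whole second after the job is handed in: Every module present rests under the tube's lips (origin 10 to 222 mm uphill of the outlet bolt, within 8 mm of centre line and floor), yellow nose downhill; the orange reject lies inside the black bin; both bolts are home (54 mm or more of 60 mm) (all of step 2 and x of reject in the frame of scrap_bin_in between -0.06 and 0.06 m and y of reject in the frame of scrap_bin_in between -0.07 and 0.07 m and z of reject in the frame of scrap_bin_in below 0.05 m and linear speed of reject below 0.05 m/s and value of joint mouth_bolt above 0.054 m); the robot touches nothing.
It fails at once if a bystander (wrench, heat shield, bottle, tip cleaner, reel) is pushed more than 30 mm from its place (distance of any of tip_wrench, heat_shield, flux_bottle, tip_cleaner, spare_reel from where it was at the start of the episode above 0.03 m).
Of module1, module2, module3, module4 only 3 to 4 are there at a start; the rules pass over those that are not, and their reading is None.
At some moment in a run one of module1, module2, module3, module4 may be knocked a few centimetres aside while the robot is not near it.
It also fails if it takes over 208 s, if anything falls off the work surface, if the arm or the gripper's body presses on something with over 40 N, if the wrist force passes 120 N, or if a joint passes its speed limit or range.

## Robot

A 6-joint arm with a two-finger parallel gripper is mounted at the origin on the work surface. World frame = base frame: x ahead of the robot, y to its left, z up, the work surface at z = 0. Lengths are in mm, angles in degrees, forces in N, time in s.
With the tool pointing down it reaches from about 350 to 800 mm from the base axis. Payload 7.3 kg.
Tool frame: the origin (TCP) lies midway between the tips of the shut fingers; the grasp point (between the pads) lies ctrl.pinch_z behind it (ctrl.pinch_z is the distance from the TCP to the grasp point, in mm); z points along the fingers, y is the direction in which the jaws open and shut (so a half turn about z gives the same grasp; the last joint's range is limited). The gripper opens to 85 mm and grips with 20 to 120 N. Pads are 22 mm wide; open, the fingers measure 114 mm over their backs; the gripper's body (76 mm by 85 mm) begins 54 mm behind the grasp point. The pads swing forward as they close: fully open they stand 13 mm farther back than shut.
Start: joints at [54.889, 19.595, 87.324, -0, 73.075, -8.365], TCP at [236.257, 468.86, 205.322] pointing down, gripper open.
Joint ranges: [-145.02, 145.02], [-44.19, 115.74], [2.07, 154.8], [-57.11, 237.11], [16.16, 152.29], [-177.93, 177.93]. Speed limits (degrees/s): [147.25, 147.25, 180, 180, 180, 180].

## Interface

Orientations are given as a 3x3 rotation matrix whose columns are the frame's x, y, z axes.
In Python, from cell import ctrl, kinematics, camera, camera_params, boxes_of gives the robot as it stands. Calls block until the motion is done:
- ctrl.reach(position, orientation): joint-space move of the TCP to a pose.
- ctrl.line_to(position, speed=150, rot=None): straight line of the TCP; rot=None keeps the orientation; speed is the mean speed in mm/s.
- ctrl.move_j(angles): joint-space move.
- ctrl.open_gripper() and ctrl.close(): open the fingers fully, or close them until they stop; the grip force is fixed at half the most.
- ctrl.hold(seconds).
- kinematics.ik(position, orientation): joint angles nearest the present ones, or None.
- ctrl.read_state(): the state.
- camera(name): name is "scene" or "top"; returns (picture, depth): 480x640x3 uint8, red, green, blue; 480x640 float32, mm along the optical axis (not along the pixel's ray), 0 where there is no reading.
- camera_params(name): a dict with "mtx" (3x3 intrinsics, pixels), "world_from_camera" (4x4, takes a point from camera to world coordinates). Camera axes: x right, y down, z forward; pixel columns grow to the right and rows downward; lengths in mm; the calibration is good to about 2 mm. A picture is of the moment at which its call begins. camera_params takes no time and is no camera call.
A pose or a line that the arm cannot do raises ctrl.MotionError and nothing moves.
- ctrl.hand_in(): hands the job in, once; it reports no verdict.
Trained networks look in the newest picture that a camera, given by its name, has taken for a name from the list of things; names that differ only in an ending like _2 or _b are one class to them, and where a whole thing is asked for, a point or a joint stands for the part that bears it (a point fixed in the world has none). Each returns a list of dicts, best first, with "score" (0 to 1); they miss things now and then, are a little off and sometimes report something else, mostly with a low value. They report only what shows in the picture. A call takes as long as a camera call. They do not tell look-alikes from the thing itself.
- boxes_of(target, camera): "point" ([x, y, z] in mm, in world coordinates, good to about 4 mm: the middle of the surface that is visible of it).
The state is a dict: "time": time; "joint_pos": joint angles; "dq": joint speeds; "joint_efforts": joint torques, N m; "ee_pos": TCP position; "tcp_rot": TCP orientation; "wrist_force": force on the tool from outside, world axes, zero at the start; "wrist_torque": the same for the moment, N m; "width": finger opening in mm.
Only numpy, scipy, OpenCV 4.12 (cv2) and the standard library are available. Lean on these libraries where they do the work, as an engineer would, in place of code of your own. Each camera call takes 0.05 s, during which the arm holds its last target.

## Working session

There is one attempt and no reset: what is moved stays moved. The work goes in short steps, each a Python script; the robot and the scene stay as the last script left them, time stands still between calls to the robot, and variables do not carry over. Pictures are saved under pics/ and viewed, and the job is handed in when it is done.

```bash
ls; mkdir -p pics; python3 - <<'E'
from cell import ctrl, kinematics, camera, camera_params, boxes_of
import cv2
for n in("scene","top"):
    p,d=camera(n); cv2.imwrite(f"pics/{n}0.png",p[:,:,::-1])
    print(n,camera_params(n))
for t in ["module1","reject","outlet_bolt_grip","mouth_bolt_grip","tube","outlet_bolt","mouth_bolt","mat"]:
    for n in("scene","top"):
        print(t,n,[(round(b["score"],2),[round(float(v)) for v in b["point"]]) for b in boxes_of(t,n)])
print(ctrl.pinch_z, ctrl.read_state())
E
```

```text
pics
scene {'mtx': array([[521.3904785 ,   0.        , 310.82460811],
       [  0.        , 521.3904785 , 233.56184876],
       [  0.        ,   0.        ,   1.        ]]), 'world_from_camera': array([[ 7.88561346e-01,  4.87569893e-01, -3.74762062e-01,
         9.55952888e+02],
       [ 6.14882426e-01, -6.15705527e-01,  4.92774092e-01,
        -5.78099521e+02],
       [ 9.51873848e-03, -6.19017207e-01, -7.85319738e-01,
         1.07043277e+03],
       [ 0.00000000e+00,  0.00000000e+00,  0.00000000e+00,
         1.00000000e+00]])}
top {'mtx': array([[492.98902126,   0.        , 313.00966122],
       [  0.        , 492.98902126, 241.76566231],
       [  0.        ,   0.        ,   1.        ]]), 'world_from_camera': array([[-1.70301161e-02, -9.93157231e-01,  1.15536533e-01,
         3.97436106e+02],
       [-9.99739909e-01,  1.86671335e-02,  1.31015864e-02,
        -2.28340401e+01],
       [-1.51686712e-02, -1.15283362e-01, -9.93216823e-01,
         1.19340869e+03],
       [ 0.00000000e+00,  0.00000000e+00,  0.00000000e+00,
         1.00000000e+00]])}
module1 scene [(0.96, [652, -226,
[... 1138 characters left out ...]
53713972e-03,
        7.30731685e+01, -8.36561231e+00]), 'dq': array([-0.02171335,  0.0197352 , -0.09470542, -0.00435658,  0.10754336,
        0.00851171]), 'joint_efforts': array([ 1.49790110e-03, -4.33541572e+01, -2.46278930e+01, -3.28959243e-05,
       -1.15814041e-04, -1.01342968e-05]), 'ee_pos': array([236.22524029, 468.88571972, 205.33484091]), 'tcp_rot': array([[-8.93034914e-01,  4.49987377e-01,  5.02963467e-05],
       [ 4.49987379e-01,  8.93034903e-01,  1.45203923e-04],
       [ 2.04235391e-05,  1.52304894e-04, -9.99999988e-01]]), 'wrist_force': array([-0.58773254,  0.26489927, -0.08942785]), 'wrist_torque': array([ 0.002515  , -0.05398742, -0.00260786]), 'width': 85.26609603469363}
```

View pics/scene0.png

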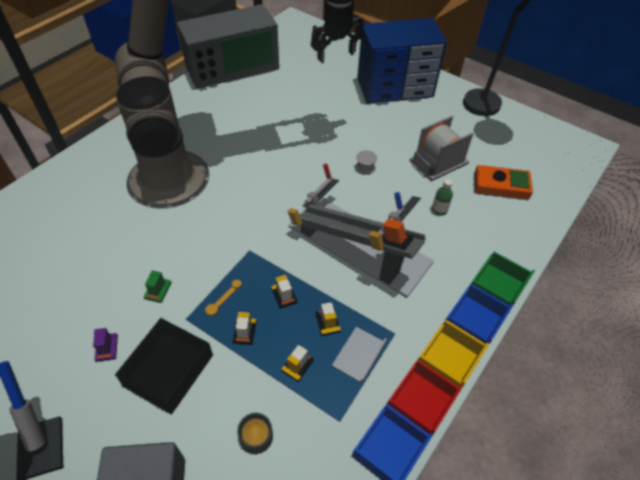

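View pics/top0.png

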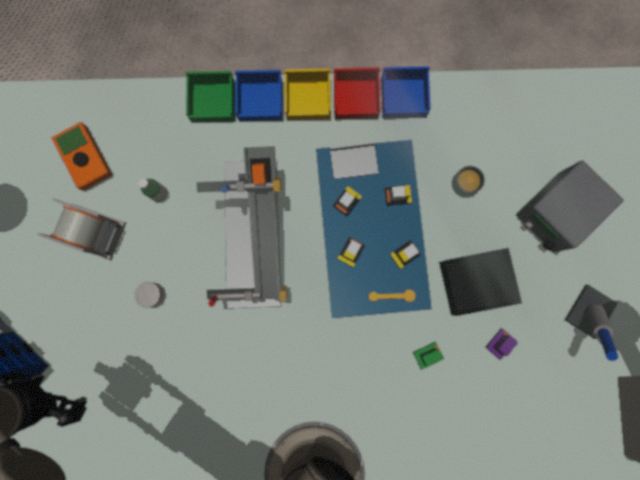

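```bash
cat > h.py <<'E'
from cell import ctrl, kinematics, camera, camera_params, boxes_of
import numpy as np, cv2
def cloud(n):
    p,d=camera(n); P=camera_params(n); K=P["mtx"];T=P["world_from_camera"]
    v,u=np.indices(d.shape); 
    X=np.stack([(u-K[0,2])*d/K[0,0],(v-K[1,2])*d/K[1,1],d],-1)
    W=X@T[:3,:3].T+T[:3,3]; W[d==0]=np.nan
    return p,d,W
def proj(n,W):
    P=camera_params(n); K=P["mtx"];T=P["world_from_camera"]
    c=(np.asarray(W,float)-T[:3,3])@T[:3,:3]; q=c@K.T
    return q[...,:2]/q[...,2:]
def crop(n,p,u0,v0,u1,v1,s,name,pts=None):
    im=cv2.resize(p[v0:v1,u0:u1,::-1],None,fx=s,fy=s,interpolation=cv2.INTER_CUBIC)
    if pts is not None:
        for q in proj(n,pts).reshape(-1,2):
            cv2.circle(im,tuple(int(round(a)) for a in ((q-[u0,v0]+.5)*s)),2,(255,0,255),-1)
    cv2.imwrite("pics/"+name+".png",im)
E
python3 - <<'E'
from h import *
for n,b in (("top",(190,130,310,320)),("scene",(270,150,450,300))):
    p,d,W=cloud(n); np.savez(n+"0.npz",p=p,d=d,W=W)
    crop(n,p,*b,3 if n=="top" else 4,n+"tube0")
p,d,W=cloud("top"); crop("top",p,310,130,440,320,3,"topmat0")
for v in (165,180,200,230,260,290,303):
    print(v,[(u,*W[v,u].round().astype(int)) for u in range(196,292,4)])
E
```

```text
165 [(196, np.int64(735), np.int64(282), np.int64(-3)), (200, np.int64(733), np.int64(271), np.int64(2)), (204, np.int64(733), np.int64(261), np.int64(2)), (208, np.int64(734), np.int64(251), np.int64(0)), (212, np.int64(733), np.int64(241), np.int64(1)), (216, np.int64(732), np.int64(230), np.int64(6)), (220, np.int64(734), np.int64(222), np.int64(-4)), (224, np.int64(733), np.int64(212), np.int64(-2)), (228, np.int64(729), np.int64(199), np.int64(13)), (232, np.int64(730), np.int64(190), np.int64(7)), (236, np.int64(728), np.int64(179), np.int64(14)), (240, np.int64(728), np.int64(169), np.int64(13)), (244, np.int64(728), np.int64(159), np.int64(13)), (248, np.int64(691), np.int64(130), np.int64(146)), (252, np.int64(675), np.int64(114), np.int64(202)), (256, np.int64(675), np.int64(105), np.int64(202)), (260, np.int64(674), np.int64(97), np.int64(202)), (264, np.int64(677), np.int64(90), np.int64(191)), (268, np.int64(685), np.int64(85), np.int64(162)), (272, np.int64(689), np.int64(78), np.int64(146)), (276, np.int64(726), np.int64(80), np.int64(15)), (280, np.int64(730), np.int6
[... 6735 characters left out ...]
np.int64(391), np.int64(178), np.int64(14)), (240, np.int64(391), np.int64(169), np.int64(11)), (244, np.int64(391), np.int64(160), np.int64(11)), (248, np.int64(391), np.int64(150), np.int64(14)), (252, np.int64(391), np.int64(140), np.int64(17)), (256, np.int64(391), np.int64(131), np.int64(9)), (260, np.int64(390), np.int64(121), np.int64(15)), (264, np.int64(390), np.int64(112), np.int64(11)), (268, np.int64(390), np.int64(102), np.int64(16)), (272, np.int64(390), np.int64(93), np.int64(10)), (276, np.int64(390), np.int64(84), np.int64(10)), (280, np.int64(390), np.int64(74), np.int64(13)), (284, np.int64(389), np.int64(65), np.int64(-2)), (288, np.int64(389), np.int64(56), np.int64(1))]
```

View pics/toptube0.png

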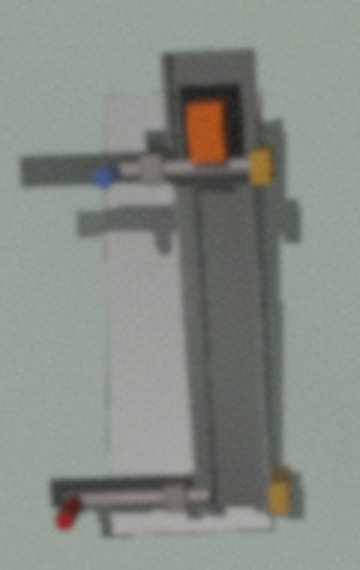

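View pics/scenetube0.png

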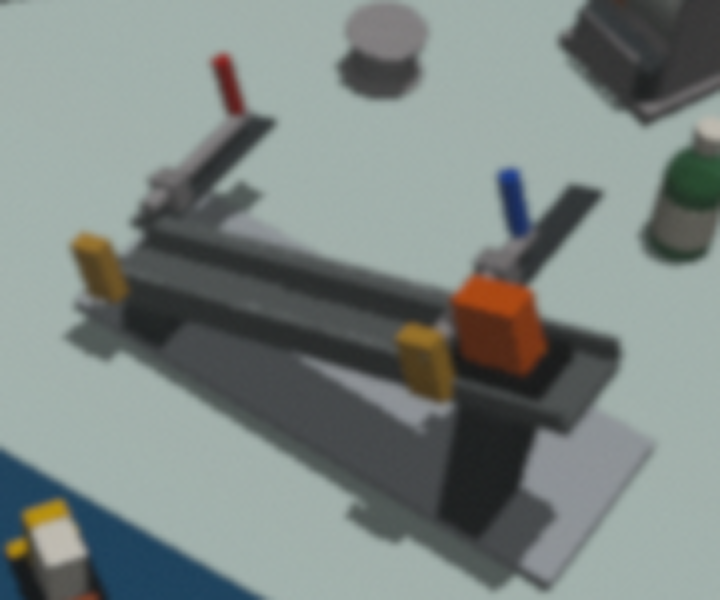

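View pics/topmat0.png

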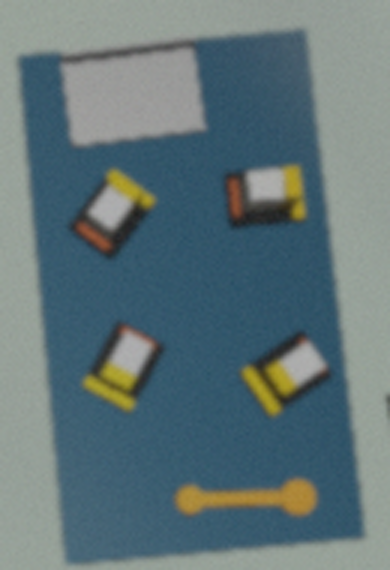

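```bash
cat > fit.py <<'E'
from h import *
from scipy.optimize import least_squares
def Rt(yaw,tilt):
    c,s=np.cos(yaw),np.sin(yaw); a,b=np.cos(tilt),np.sin(tilt)
    return np.array([[c,-s,0],[s,c,0],[0,0,1.]])@np.array([[a,0,-b],[0,1,0],[b,0,a]])
def box(P,lo,hi):
    lo=np.array(lo,float);hi=np.array(hi,float)
    q=np.abs(P-(lo+hi)/2)-(hi-lo)/2
    return np.linalg.norm(np.maximum(q,0),axis=1)+np.minimum(q.max(1),0)
def cyl(P,y,x):
    r=np.hypot(P[:,0]-x,P[:,1]-y)-7; z=np.abs(P[:,2]-61)-21
    return np.hypot(np.maximum(r,0),np.maximum(z,0))+np.minimum(np.maximum(r,z),0)
def sdf(P,t,yo,ym):
    D=[box(P,(-20,-24-t,-5),(230,24+t,0)),box(P,(255,-28-t,-5),(325,28+t,0))]
    for s in(1,-1):
        def b(x0,x1,y0,y1,z0,z1):
            ya,yb=sorted((s*y0,s*y1)); D.append(box(P,(x0,ya,z0),(x1,yb,z1)))
        b(-20,230,24,24+t,-5,20); b(-20,230,15,24+t,15,20); b(255,325,28,28+t,-5,14)
    D+= [cyl(P,yo,0),cyl(P,ym,245)]
    D+= [box(P,(-6,yo-100,28),(6,yo+5,40)),box(P,(239,ym-100,28),(251,ym+5,40))]
    return np.min(D,0)
def fit(Ws,p0):
    p=np.array(p0,float)
    for it in range(3):
        R=Rt(p[3],np.radians(20)); sel=[]
        for W in Ws:
            Q=W.reshape(-1,3); Q=Q[np.isfinite(Q).all(1)]
            L=(Q-p[:3])@R
            m=(L[:,0]>-30)&(L[:,0]<335)&(abs(L[:,1])<150)&(L[:,2]>-8)&(L[:,2]<90)&(Q[:,2]>25)
            Q=Q[m];L=L[m]; d=sdf(L,*p[4:]); Q=Q[abs(d)<12]; sel.append(Q)
        A=np.concatenate(sel)
        f=lambda p:sdf((A-p[:3])@Rt(p[3],np.radians(20)),*p[4:])
        r=least_squares(f,p,loss="soft_l1",f_scale=2,x_scale=[1,1,1,.01,1,1,1],diff_step=1e-4)
        p=r.x
    return p,len(A),np.median(abs(f(p)))
if __name__=="__main__":
    t=np.load("top0.npz")["W"];s=np.load("scene0.npz")["W"]
    p0=[433,100,51,0.03,4,122,80]
    for W in([t],[s],[t,s]):
        p,n,e=fit(W,p0); print(p.round(3),n,e)
E
python3 fit.py
```

```text
[4.23271e+02 9.83280e+01 5.13710e+01 2.30000e-02 6.60600e+00 1.16594e+02
 6.86700e+01] 4767 1.427165841624305
[4.26120e+02 9.88890e+01 5.18660e+01 2.20000e-02 6.07300e+00 1.16029e+02
 6.46210e+01] 3512 1.3034848802695478
[4.24363e+02 9.88300e+01 5.16240e+01 2.20000e-02 6.23300e+00 1.16019e+02
 6.60420e+01] 8268 1.3779783221977797
```

```bash
python3 - <<'E'
from h import *; from fit import Rt
o=np.array([425,98.8,51.7]);R=Rt(.022,np.radians(20))
L=np.array([(x,y,z) for x in(-20,230) for y in(-15,15,-24,24) for z in (20,)]+[(x,y,14) for x in (255,325) for y in(-28,28)]+[(325,0,0),(0,122,82),(0,122,40),(0,22,34),(245,68,82),(245,68,40)]+[(300,0,0)])
W=o+L@R.T
for n,b in (("top",(190,130,310,320)),("scene",(270,150,450,300))):
    crop(n,np.load(n+"0.npz")["p"],*b,3 if n=="top" else 4,n+"ov",W)
E
```

```text
(no output)
```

View pics/topov.png

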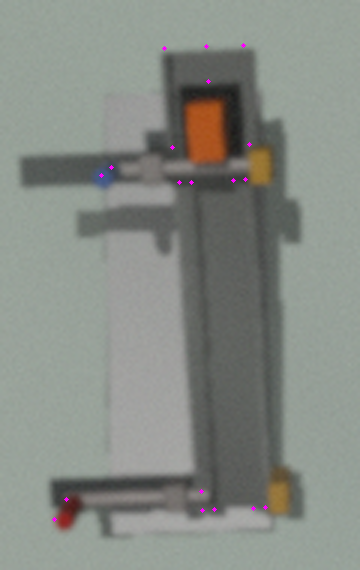

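View pics/sceneov.png

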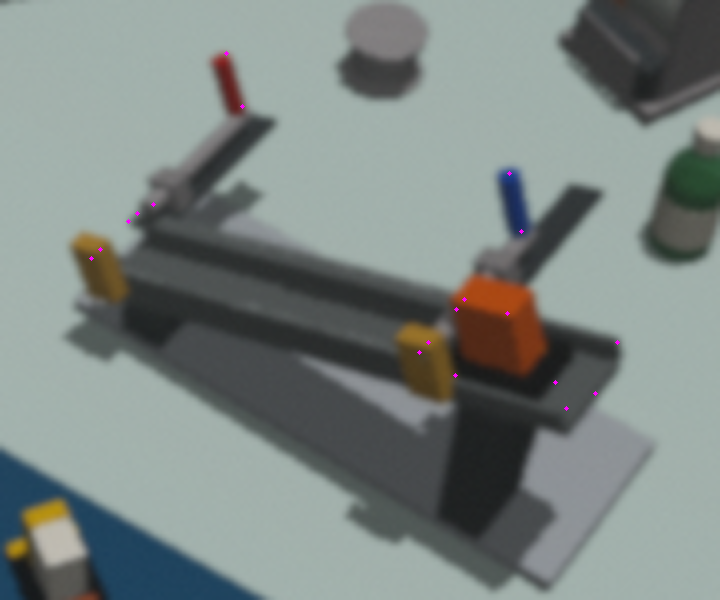

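```bash
cat > task.py <<'E'
from fit import *
O=np.array([424.3,98.8,51.6]);YAW=.022;RT=Rt(YAW,np.radians(20))
def tw(*l): return O+RT@np.array(l,float)
# tool frame over tube: z=-tube z, y=+-tube y
def tool_tube(s=1): 
    y=s*RT[:,1]; z=-RT[:,2]; return np.stack([np.cross(y,z),y,z],1)
def tool_down(a): # jaws (tool y) along world angle a
    y=np.array([np.cos(a),np.sin(a),0]); z=np.array([0,0,-1.]); return np.stack([np.cross(y,z),y,z],1)
PZ=ctrl.pinch_z
def sdm(P): return np.minimum(box(P,(-30,-22,-3),(30,22,12)),box(P,(-20,-12,0),(20,12,56)))
def Rz(a): c,s=np.cos(a),np.sin(a); return np.array([[c,-s,0],[s,c,0],[0,0,1.]])
def find_modules(verbose=True):
    data=[cloud(n) for n in("top","scene")]
    Ws=np.concatenate([d[2].reshape(-1,3) for d in data]); C=np.concatenate([d[0].reshape(-1,3) for d in data]).astype(int)
    cam=np.repeat([0,1],480*640)
    ok=np.isfinite(Ws).all(1)&(Ws[:,0]>385)&(Ws[:,0]<700)&(Ws[:,1]<-40)&(Ws[:,1]>-310); Ws,C,cam=Ws[ok],C[ok],cam[ok]
    # seeds: clusters of top-camera points z>40
    T=Ws[(Ws[:,2]>42)&(Ws[:,2]<75)]
    g=np.zeros((400,400),np.uint8); ij=((T[:,:2]-[350,-350])).astype(int); g[ij[:,0],ij[:,1]]=255
    g=cv2.dilate(g,np.ones((7,7))); n,lab,st,cen=cv2.connectedComponentsWithStats(g)
    out=[]
    for k in range(1,n):
        if st[k,4]<350: continue
        c=np.array([cen[k][1]+350,cen[k][0]-350])
        m=(np.linalg.norm(Ws[:,:2]-c,axis=1)<48)&(Ws[:,2]>8)&(Ws[:,2]<75); A=Ws[m]
        best=None
        for a0 in np.radians(np.arange(0,180,30)):
            f=lambda p:sdm((A-[p[0],p[1],3])@Rz(p[2]))
            r=least_squares(f,[*c,a0],loss="soft_l1",f_scale=2,x_scale=[1,1,.05],diff_step=1e-4)
            if best is None or r.cost<best.cost: best=r
        x,y,a=best.x
        L=(A-[x,y,3])@Rz(a); cc=C[m]; 
        yel=(cc[:,0]>110)&(cc[:,1]>.68*cc[:,0])&(cc[:,2]<.45*cc[:,0])
        cop=(cc[:,0]>80)&(cc[:,1]<.6*cc[:,0])
        sy=L[yel,0].mean() if yel.sum() else 0; sc=L[cop,0].mean() if cop.sum() else 0
        if sy-sc<0: a+=np.pi
        out.append(dict(x=x,y=y,a=(a+np.pi)%(2*np.pi)-np.pi,med=np.median(abs(best.fun)),n=m.sum(),sy=sy,sc=sc,ny=yel.sum(),nc=cop.sum()))
        if verbose: print({k:round(float(np.degrees(v) if k=='a' else v),1) for k,v in out[-1].items()})
    return out,data
E
python3 - <<'E'
from task import *
ms,data=find_modules()
p=data[0][0]
pts=[]
for m in ms:
    R=Rz(m["a"])
    for l in [(20,12,56),(20,-12,56),(-20,12,56),(-20,-12,56),(30,22,12),(30,-22,12),(-30,22,12),(-30,-22,12),(30,0,12)]: pts.append(np.array([m["x"],m["y"],3])+R@l)
crop("top",p,310,130,440,320,3,"topm",np.array(pts)); crop("scene",data[1][0],180,240,400,420,3,"scm",np.array(pts))
# bin
W=data[0][2]; m=(data[0][0].max(2)<60)&(W[...,0]>330)&(W[...,0]<520)&(W[...,1]<-260)&(W[...,1]>-480)&(W[...,2]>-5)
r=cv2.minAreaRect(W[m][:,:2].astype(np.float32)); print("black",r, np.percentile(W[m][:,2],[2,10,50,90,98]))
rim=m&(W[...,2]>45)&(W[...,2]<75); print("rim",cv2.minAreaRect(W[rim][:,:2].astype(np.float32)),rim.sum())
# ik
for nm,l in dict(rej=(275,0,42),rejup=(275,0,150),ob=(0,137,55),mb=(245,46,55),place=(285,0,45)).items():
    for s in(1,-1): 
        q=kinematics.ik(tw(*l),tool_tube(s)); print(nm,s,None if q is None else np.round(q))
E
```

```text
{'x': 503.2, 'y': -226.9, 'a': 122.7, 'med': 1.1, 'n': 1062.0, 'sy': -20.1, 'sc': 25.4, 'ny': 191.0, 'nc': 33.0}
{'x': 511.5, 'y': -97.7, 'a': 149.7, 'med': 1.2, 'n': 1006.0, 'sy': -20.4, 'sc': 25.7, 'ny': 176.0, 'nc': 26.0}
{'x': 635.6, 'y': -91.6, 'a': -38.2, 'med': 1.2, 'n': 1023.0, 'sy': -19.2, 'sc': 27.0, 'ny': 206.0, 'nc': 20.0}
{'x': 647.3, 'y': -215.6, 'a': -86.3, 'med': 1.1, 'n': 1095.0, 'sy': -19.3, 'sc': 25.2, 'ny': 216.0, 'nc': 25.0}
black ((430.3057861328125, -393.1448059082031), (124.68146514892578, 148.1819305419922), 9.635425567626953) [ 0.39097949  2.47406537  6.03368271 51.8138401  60.88612188]
rim ((430.7283935546875, -393.1675109863281), (123.6384048461914, 147.62142944335938), 9.548308372497559) 307
rej 1 [  3.  25.  85.  -1.  50. -88.]
rej -1 [ 3. 25. 85. -1. 50. 92.]
rejup 1 [  3.  17.  81.  -1.  62. -88.]
rejup -1 [ 3. 17. 81. -1. 62. 92.]
ob 1 [ 27.  13. 120. -17.  30. -50.]
ob -1 [ 27.  13. 120. -17.  30. 130.]
mb 1 [  8.  23.  89.  -3.  49. -82.]
mb -1 [ 8. 23. 89. -3. 49. 98.]
place 1 [  3.  26.  83.  -1.  51. -88.]
place -1 [ 3. 26. 83. -1. 51. 92.]
```

View pics/topm.png

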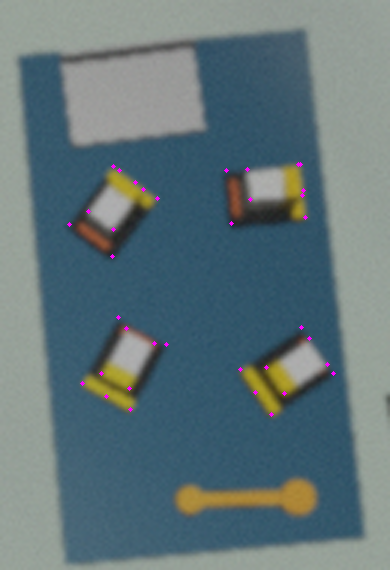

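View pics/scm.png

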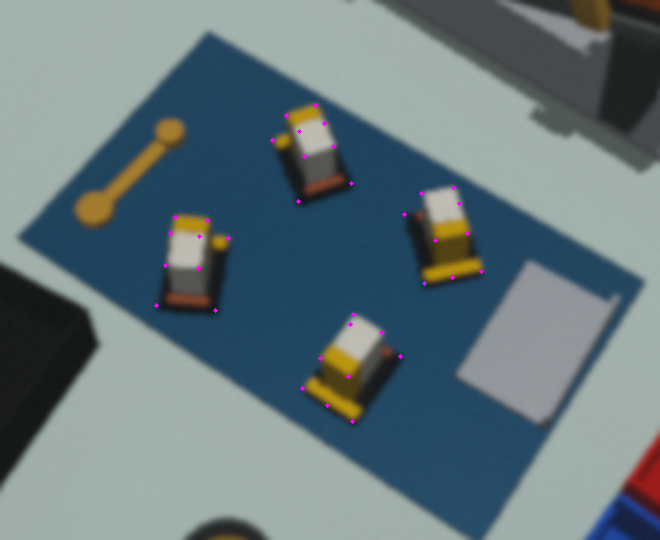

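```bash
python3 - <<'E'
from task import *
R=tool_tube(-1) 
h=42-PZ
q=kinematics.ik(tw(275,0,180),R);print(np.round(q))
ctrl.reach(tw(275,0,180),R)
ctrl.line_to(tw(275,0,h+30)); ctrl.line_to(tw(275,0,h),speed=80)
s=ctrl.read_state();print(s["time"],s["ee_pos"],tw(275,0,h),s["wrist_force"])
ctrl.close(); s=ctrl.read_state();print(s["width"],s["wrist_force"])
p,d,W=cloud("scene"); crop("scene",p,270,150,450,300,4,"rejgrip")
ctrl.line_to(tw(282,0,h+20),speed=80);ctrl.line_to(tw(282,0,h+150))
s=ctrl.read_state();print(s["width"],s["wrist_force"],s["time"])
E
```

```text
[ 3. 15. 79. -1. 65. 92.]
4.5833 [674.59324415 104.27480789 166.86430857] [674.68579579 104.30937638 167.55037748] [ 0.08814846 -0.34668656 -0.51033657]
21.63174025452907 [-2.4264451  -0.35328401  4.11336625]
21.320889772601785 [ 0.02660067 -0.06072033  0.00023466] 6.675
```

View pics/rejgrip.png

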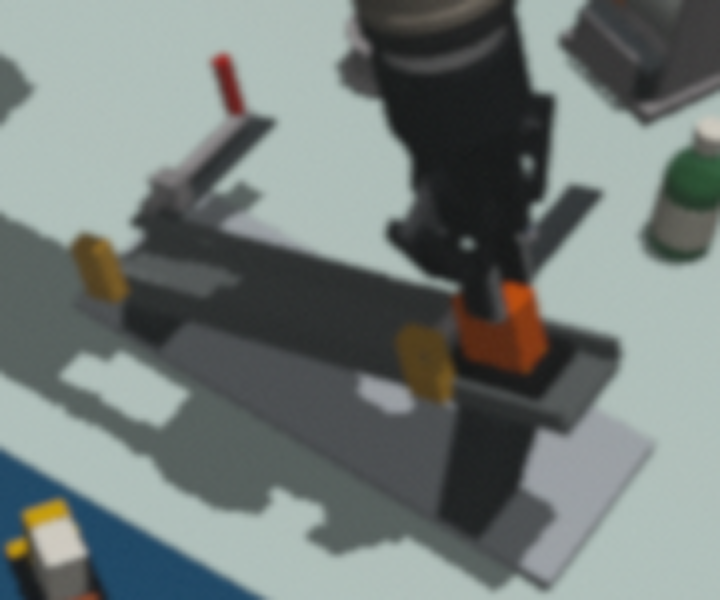

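```bash
python3 - <<'E'
from task import *
b=np.array([430.5,-393,0]); 
for a in(99.55,-80.45):
    q=kinematics.ik(b+[0,0,160],tool_down(np.radians(a)));print(np.round(q))
R=tool_down(np.radians(99.55))
ctrl.reach(b+[0,0,180],R)
p,d,W=cloud("scene"); crop("scene",p,80,240,300,440,3,"rejbin")
s=ctrl.read_state();print(s["width"],s["wrist_force"],s["time"],s["joint_pos"].round())
E
```

```text
[ -50.   28.   82.   -0.   70. -149.]
[-50.  28.  82.  -0.  70.  31.]
21.54713417210022 [ 0.72048974 -0.00145484 -1.44346302] 10.225 [ -50.   27.   80.    0.   73. -149.]
```

View pics/rejbin.png

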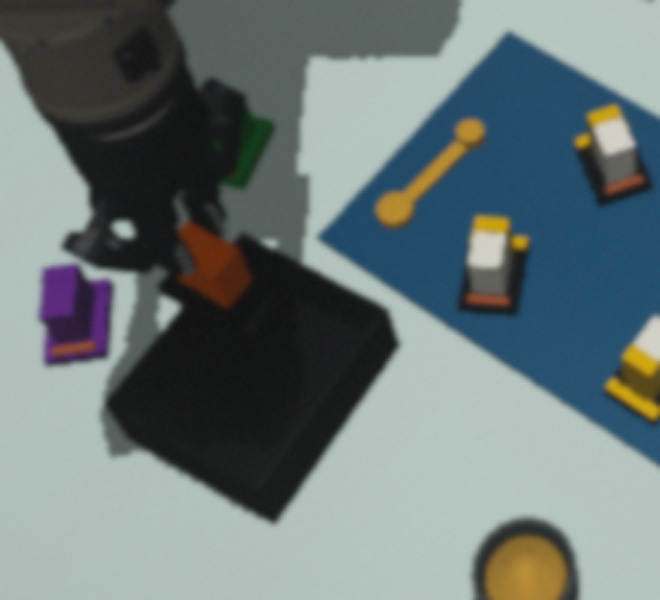

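```bash
python3 - <<'E'
from task import *
b=np.array([430.5,-393,0]); 
ctrl.line_to(b+[0,0,5+30+42-PZ]); ctrl.open_gripper(); ctrl.line_to(b+[0,0,200],speed=250)
R=tool_tube(1)
ctrl.reach(tw(0,150,150),R); ctrl.close()
s=ctrl.read_state();print(s["width"],s["time"],s["wrist_force"])
p,d,W=cloud("top"); crop("top",p,430,230,540,330,5,"inbin")
p,d,W=cloud("scene"); crop("scene",p,100,140,450,400,2,"preob")
E
```

```text
-0.35999341742675345 15.6083 [-0.03094866  0.35595043 -0.01878579]
```

View pics/inbin.png

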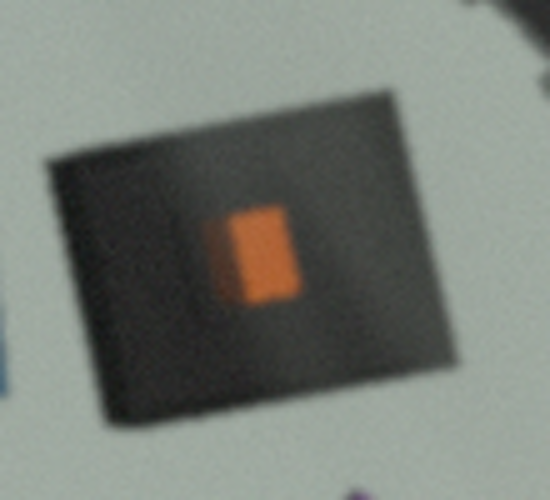

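View pics/preob.png

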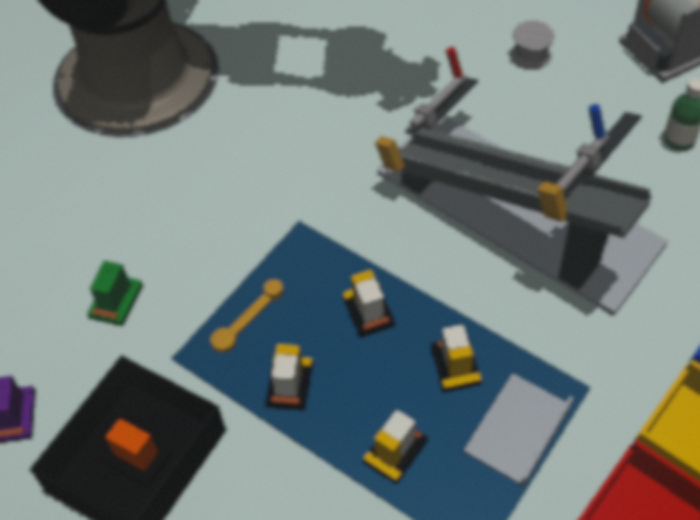

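```bash
python3 - <<'E'
from task import *
s=ctrl.read_state();print(s["ee_pos"],tw(0,150,150),s["joint_pos"].round(),proj("scene",s["ee_pos"]))
p,d,W=cloud("scene"); cv2.imwrite("pics/full1.png",p[:,:,::-1])
E
```

```text
[369.67859486 247.66292162 192.5544136 ] [369.70965953 247.63512603 192.55389312] [ 32.   3. 114. -14.  46. -52.] [325.51389921 134.1782432 ]
```

View pics/full1.png

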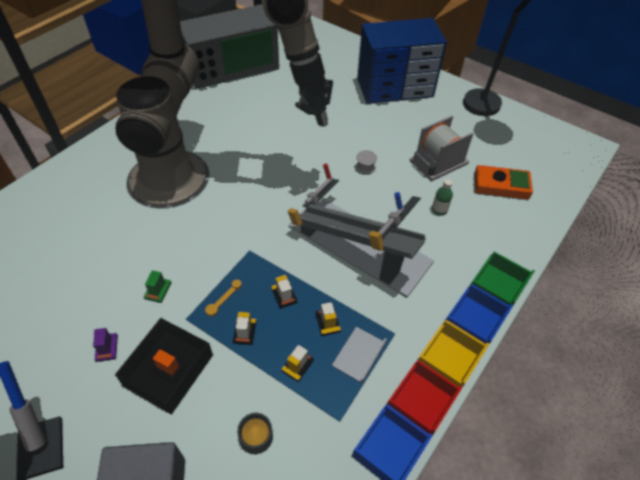

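```bash
cat >> task.py <<'E'
def push(x,y0,y1,z,step=3,fmax=12,speed=60):
    """step along tube y from y0 to y1 until tool-force along tube y opposes with > fmax"""
    s=np.sign(y1-y0); y=y0; f0=ctrl.read_state()["wrist_force"]@RT[:,1]; log=[]
    while s*(y1-y)>0:
        y+=s*min(step,abs(y1-y)); ctrl.line_to(tw(x,y,z),speed=speed)
        f=(ctrl.read_state()["wrist_force"]@RT[:,1]-f0)*-s; log.append((round(float(y),1),round(float(f),1)))
        if f>fmax: break
    return y,log
E
python3 - <<'E'
from task import *
ctrl.line_to(tw(0,150,52),speed=150)
y,l=push(0,150,95,52,step=5); print(l)
if y<96: y,l=push(0,y,74,52,step=1.5,speed=30); print(l)
s=ctrl.read_state();print(s["time"],(s["ee_pos"]-O)@RT)
ctrl.line_to(tw(0,y+8,52));
ctrl.line_to(tw(0,y+8,170),speed=250)
ctrl.reach(tw(120,60,220),tool_tube(1))
print(ctrl.read_state()["time"])
p,d,W=cloud("top"); crop("top",p,190,130,310,320,3,"ob1t")
p,d,W=cloud("scene"); crop("scene",p,270,150,450,300,4,"ob1s",np.array([tw(0,62,82),tw(0,62,40)]))
E
```

```text
[(145.0, 0.8), (140.0, 0.9), (135.0, 1.1), (130.0, 0.5), (125.0, 0.2), (120.0, -0.0), (115.0, 0.9), (110.0, -0.3), (105.0, 0.0), (100.0, 0.7), (95.0, 1.2)]
[(93.5, -0.7), (92.0, 0.6), (90.5, -0.3), (89.0, -0.1), (87.5, 0.8), (86.0, -0.5), (84.5, -0.6), (83.0, 0.1), (81.5, 0.2), (80.0, -0.1), (78.5, -0.8), (77.0, -1.3), (75.5, -1.6), (74.0, 4.5)]
22.8083 [ 0.08256224 74.42139513 52.03414343]
24.275
```

View pics/ob1s.png

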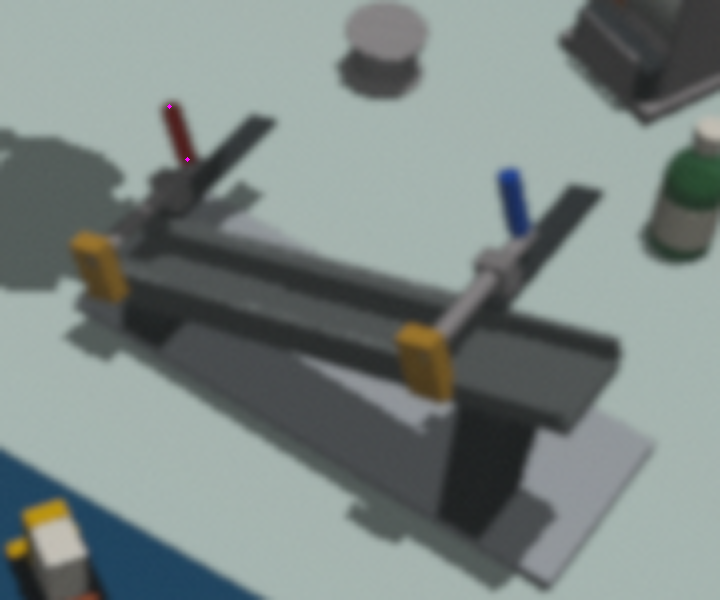

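```bash
python3 - <<'E'
from task import *
ctrl.reach(tw(0,90,140),tool_tube(1)); ctrl.line_to(tw(0,90,52),speed=200)
y,l=push(0,76,66,52,step=1,speed=30,fmax=15); print(l)
s=ctrl.read_state();print(s["time"],(s["ee_pos"]-O)@RT)
p,d,W=cloud("scene"); crop("scene",p,270,150,450,300,4,"ob2s")
ctrl.line_to(tw(0,y+8,52));
ctrl.line_to(tw(0,y+8,150),speed=250)
E
```

```text
[(75.0, 0.8), (74.0, 5.4), (73.0, 10.5), (72.0, 15.8)]
27.0083 [ 0.39449662 73.7244739  52.11183707]
```

View pics/ob2s.png

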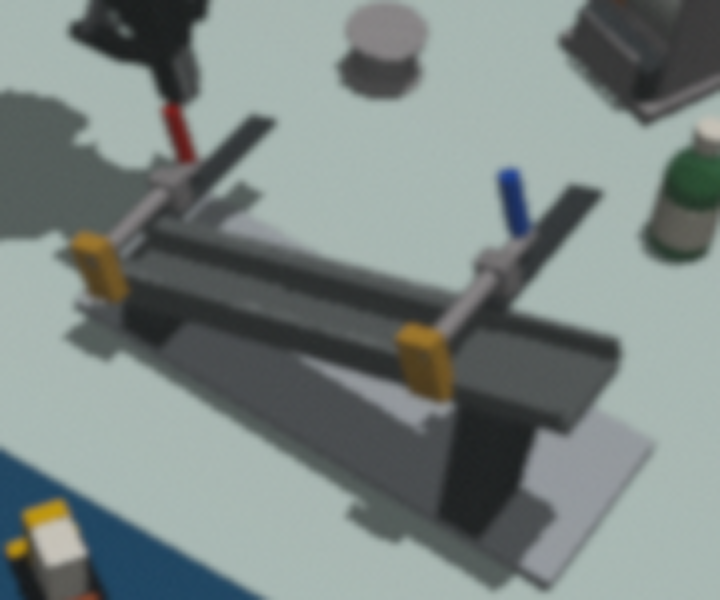

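```bash
python3 - <<'E'
from task import *
ctrl.reach(tw(245,42,150),tool_tube(1)); ctrl.line_to(tw(245,42,53),speed=200)
y,l=push(245,42,97,53,step=11,speed=80); print(l)
y,l2=push(245,y,116,53,step=2,speed=50,fmax=8); print(l2)
s=ctrl.read_state();print(s["time"],(s["ee_pos"]-O)@RT)
ctrl.line_to(tw(245,y-8,53));
ctrl.line_to(tw(245,y-8,150),speed=250); ctrl.open_gripper()
# look from out of the way
p,d,W=cloud("scene"); crop("scene",p,270,150,450,300,4,"mb1s",np.array([tw(245,122,82),tw(245,122,40)]))
ms,data=find_modules()
E
```

```text
[(53.0, 0.4), (64.0, -0.2), (75.0, 1.3), (86.0, -0.8), (97.0, -0.1)]
[(99.0, 1.0), (101.0, 1.1), (103.0, 1.7), (105.0, 0.5), (107.0, 0.9), (109.0, 4.9), (111.0, 13.0)]
32.6667 [245.00379914 108.31588858  52.8540881 ]
{'x': 503.0, 'y': -226.8, 'a': 122.7, 'med': 1.1, 'n': 1059.0, 'sy': 19.8, 'sc': -25.6, 'ny': 202.0, 'nc': 36.0}
{'x': 511.2, 'y': -97.3, 'a': 150.4, 'med': 1.2, 'n': 1004.0, 'sy': 19.9, 'sc': -26.5, 'ny': 186.0, 'nc': 27.0}
{'x': 635.8, 'y': -91.4, 'a': -38.8, 'med': 1.2, 'n': 1017.0, 'sy': -19.2, 'sc': 26.6, 'ny': 211.0, 'nc': 16.0}
{'x': 647.1, 'y': -215.6, 'a': -85.9, 'med': 1.0, 'n': 1105.0, 'sy': -19.5, 'sc': 25.5, 'ny': 226.0, 'nc': 19.0}
```

View pics/mb1s.png

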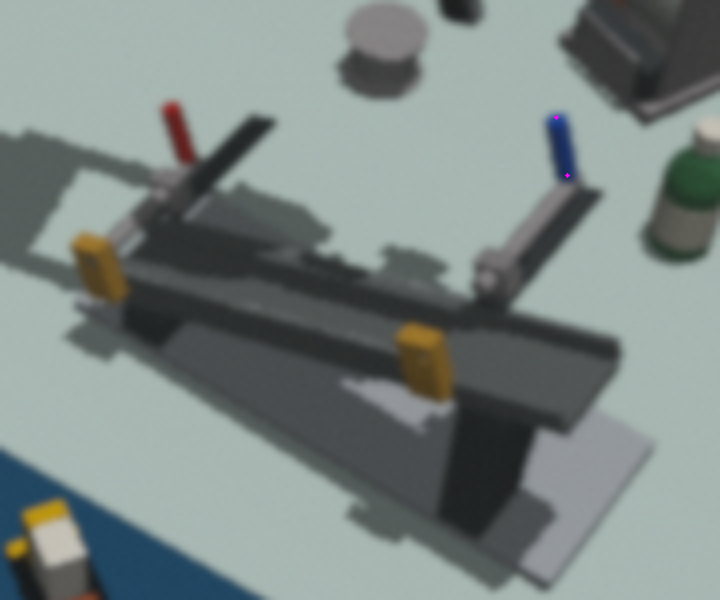

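```bash
cat >> task.py <<'E'
H=42-PZ
def pick_place(m,placez=3.0):
    cur=ctrl.read_state()["joint_pos"]; best=None
    for s in(1,-1):
        a=m["a"]-s*np.pi/2; Rp=tool_down(a)
        q=kinematics.ik([m["x"],m["y"],3+H],Rp); qp=kinematics.ik(tw(285,0,H),tool_tube(s))
        if q is None or qp is None: continue
        c=abs(q[5]-qp[5])+.3*abs(q[5]-cur[5])+ (1e3 if abs(q[5])>165 else 0)
        if best is None or c<best[0]: best=(c,s,Rp)
    c,s,Rp=best; P=np.array([m["x"],m["y"],3+H])
    ctrl.reach(P+[0,0,120],Rp); ctrl.line_to(P+[0,0,30],speed=250); ctrl.line_to(P,speed=80)
    ctrl.close(); w=ctrl.read_state()["width"]
    ctrl.line_to(P+[0,0,30],speed=120); ctrl.line_to(P+[0,0,210],speed=300)
    ctrl.reach(tw(285,0,H+90),tool_tube(s))
    w2=ctrl.read_state()["width"]
    p,d,W=cloud("scene"); crop("scene",p,270,130,450,300,4,"held%d"%round(m["x"]))
    print("s",s,"w",w,w2,"t",ctrl.read_state()["time"])
    if w2<15: print("LOST"); return
    ctrl.line_to(tw(285,0,H+15),speed=200); ctrl.line_to(tw(285,0,H+placez),speed=50)
    print("f",ctrl.read_state()["wrist_force"].round(1))
    ctrl.open_gripper(); ctrl.hold(.3); ctrl.line_to(tw(285,0,H+130),speed=250)
    st=ctrl.read_state(); print("t",st["time"])
    p,d,W=cloud("scene"); crop("scene",p,270,130,450,300,4,"placed%d"%round(m["x"]))
E
python3 - <<'E'
from task import *
ms,_=find_modules(False); m=[m for m in ms if abs(m["x"]-635.8)<30 and m["y"]>-150][0]
pick_place(m)
ms,_=find_modules()
E
```

```text
s -1 w 21.88090519763646 21.90955831677435 t 40.925
f [ 0.3  0.6 -1.2]
t 43.4333
{'x': 503.0, 'y': -226.8, 'a': 122.9, 'med': 1.1, 'n': 1075.0, 'sy': -19.8, 'sc': 25.8, 'ny': 204.0, 'nc': 38.0}
{'x': 511.5, 'y': -97.2, 'a': 149.9, 'med': 1.2, 'n': 996.0, 'sy': -20.2, 'sc': 26.5, 'ny': 188.0, 'nc': 28.0}
{'x': 647.2, 'y': -215.7, 'a': -85.9, 'med': 1.2, 'n': 1101.0, 'sy': -19.3, 'sc': 25.6, 'ny': 229.0, 'nc': 18.0}
```

```bash
cd pics; ls -t | head -3; python3 -c "
import cv2,glob
a=cv2.imread(glob.glob('held*')[0]);b=cv2.imread(glob.glob('placed*')[0]);cv2.imwrite('hp1.png',cv2.resize(cv2.hconcat([a,b]),(800,378)))"
```

```text
placed636.png
held636.png
mb1s.png
```

View pics/hp1.png

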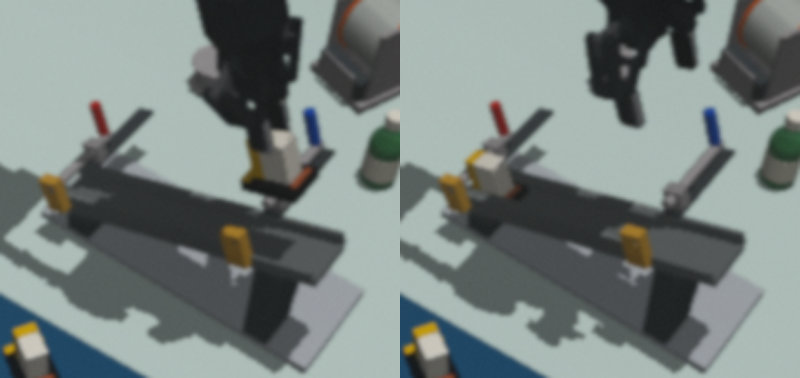

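Module 1 went all the way down to the outlet bolt with its nose downhill. I'll do the next ones the same way.

```bash
python3 - <<'E'
from task import *
ms,_=find_modules(False); m=min(ms,key=lambda m:np.hypot(m["x"]-647,m["y"]+216)); print(m["x"],m["y"])
pick_place(m)
ms,_=find_modules()
import glob
E
cd pics; python3 -c "
import cv2,glob
f=sorted(glob.glob('held*')+glob.glob('placed*'),key=__import__('os').path.getmtime)[-2:];print(f)
cv2.imwrite('hp2.png',cv2.resize(cv2.hconcat([cv2.imread(x) for x in f]),(800,378)))"
```

```text
647.3605072121422 -215.62377726616018
s -1 w 21.86696957341904 21.652227820154707 t 50.1667
f [-0.7  1.5 -0.9]
t 52.675
{'x': 503.1, 'y': -226.8, 'a': 122.6, 'med': 1.1, 'n': 1073.0, 'sy': 19.8, 'sc': -25.1, 'ny': 201.0, 'nc': 38.0}
{'x': 511.5, 'y': -97.4, 'a': 149.6, 'med': 1.2, 'n': 1001.0, 'sy': -20.2, 'sc': 26.6, 'ny': 187.0, 'nc': 31.0}
['held647.png', 'placed647.png']
```

View pics/hp2.png

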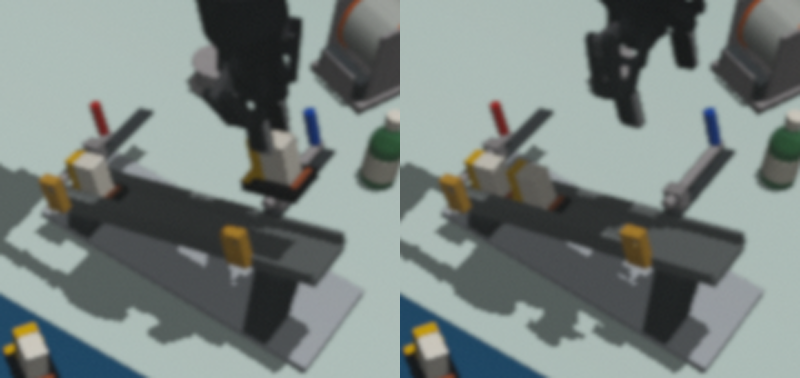

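```bash
python3 - <<'E'
from task import *
ms,_=find_modules(False); m=min(ms,key=lambda m:np.hypot(m["x"]-511,m["y"]+97)); print(m["x"],m["y"])
pick_place(m)
ms,_=find_modules()
import glob
E
cd pics; python3 -c "
import cv2,glob
f=sorted(glob.glob('held*')+glob.glob('placed*'),key=__import__('os').path.getmtime)[-2:];print(f)
cv2.imwrite('hp3.png',cv2.resize(cv2.hconcat([cv2.imread(x) for x in f]),(800,378)))"
```

```text
511.3919874084472 -97.37113505563893
s -1 w 21.830908948946842 21.923541506914646 t 57.7583
f [ 0.6  0.9 -0.6]
t 60.2667
{'x': 503.1, 'y': -226.9, 'a': 124.2, 'med': 1.1, 'n': 1057.0, 'sy': -19.9, 'sc': 25.1, 'ny': 202.0, 'nc': 37.0}
['held511.png', 'placed511.png']
```

View pics/hp3.png

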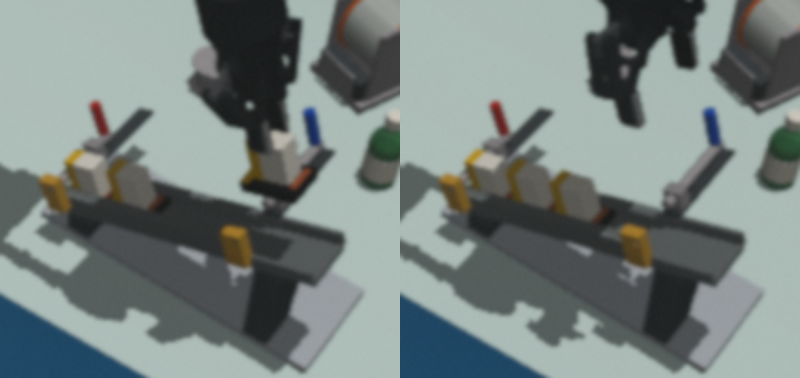

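```bash
python3 - <<'E'
from task import *
ms,_=find_modules(False); m=min(ms,key=lambda m:np.hypot(m["x"]-503,m["y"]+227)); print(m["x"],m["y"])
pick_place(m)
ms,_=find_modules()
import glob
E
cd pics; python3 -c "
import cv2,glob
f=sorted(glob.glob('held*')+glob.glob('placed*'),key=__import__('os').path.getmtime)[-2:];print(f)
cv2.imwrite('hp4.png',cv2.resize(cv2.hconcat([cv2.imread(x) for x in f]),(800,378)))"
```

```text
503.01681155248747 -226.7149918923485
s -1 w 21.219090210289583 21.73466083397009 t 66.1083
f [ 1.   0.1 -0.9]
t 68.6167
['held503.png', 'placed503.png']
```

View pics/hp4.png

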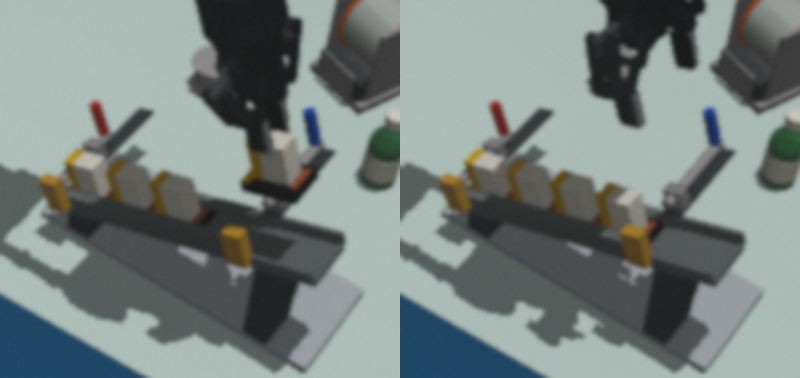

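```bash
python3 - <<'E'
from task import *
for n in("top","scene"):
    p,d,W=cloud(n); L=(W-O)@RT
    m=(abs(L[...,1])<16)&(L[...,2]>48)&(L[...,2]<62)&(L[...,0]>-10)&(L[...,0]<320)
    h,_=np.histogram(L[m][:,0],np.arange(0,260,5)); print(n,h)
    print(np.median(L[m],0).round(1))
    pts=np.array([tw(x+dx,y,56) for x in(26,86,146,206) for dx in(-20,20) for y in(-12,12)])
    crop(n,p,*((190,130,310,320,3) if n=="top" else (270,150,450,300,4)),n+"all",pts)
E
```

```text
top [0 0 0 1 2 0 2 3 0 0 0 0 0 0 0 0 0 0 0 0 0 0 0 0 0 0 0 0 0 0 0 0 0 0 0 0 0
 0 0 0 0 0 0 0 0 0 0 0 0 0 0]
[ 31.1 -14.8  53.8]
scene [ 1  7 15 16 18 14 18 12 19 14  0  0  5 15 15 15 18 12 19 14 20 12  0  0
  1 21 12 20 16 18 16 19 29  9  0  0  1 17 20 18 21 18 18 20 21 14  0  0
  0  0  0]
[131.   -3.7  54.9]
```

View pics/sceneall.png

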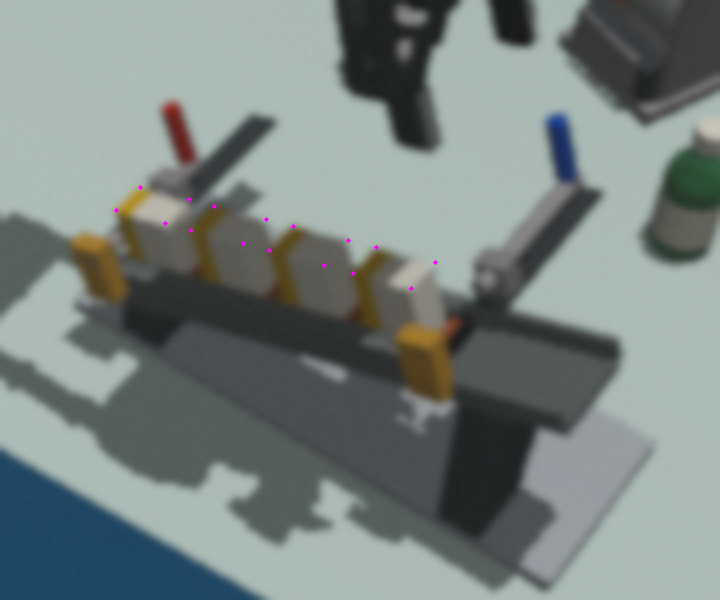

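View pics/topall.png

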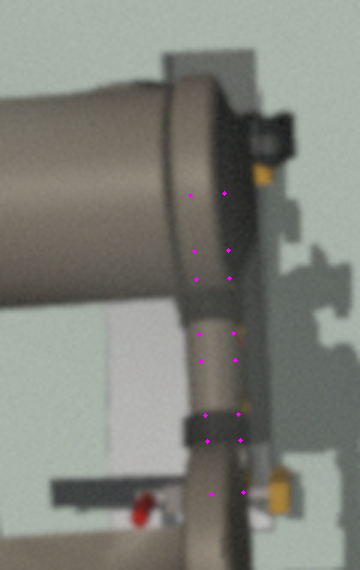

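```bash
python3 - <<'E'
from task import *
ctrl.line_to(tw(285,0,200),speed=250)
ctrl.close(); ctrl.reach(tw(245,150,150),tool_tube(-1)); ctrl.line_to(tw(245,150,52),speed=200)
y,l=push(245,150,85,52,step=5); print(l)
if y<86: y,l=push(245,y,66,52,step=1,speed=30,fmax=15); print(l)
s=ctrl.read_state();print(s["time"],(s["ee_pos"]-O)@RT)
ctrl.line_to(tw(245,y+8,52)); ctrl.line_to(tw(245,y+8,200),speed=250)
ctrl.move_j([80,0,90,0,90,0]); ctrl.hold(.3)
p,d,W=cloud("top"); cv2.imwrite("pics/endtop.png",p[:,:,::-1])
p,d,W=cloud("scene"); crop("scene",p,80,130,460,420,2,"endscene",np.array([tw(245,62,82),tw(0,62,82)]))
s=ctrl.read_state();print(s["time"],s["ee_pos"],s["wrist_force"])
E
```

```text
[(145.0, -0.8), (140.0, -0.8), (135.0, -0.4), (130.0, 0.1), (125.0, -1.6), (120.0, 0.2), (115.0, -0.4), (110.0, -0.1), (105.0, -0.0), (100.0, -0.0), (95.0, -0.5), (90.0, -0.9), (85.0, -0.5)]
[(84.0, 1.2), (83.0, 1.1), (82.0, 1.8), (81.0, 0.4), (80.0, 1.3), (79.0, 1.5), (78.0, 0.3), (77.0, 0.9), (76.0, 1.4), (75.0, 1.2), (74.0, 1.0), (73.0, 4.7), (72.0, 8.0), (71.0, 10.9), (70.0, 13.4), (69.0, 16.1)]
78.55 [244.98332069  73.00297264  52.16686458]
82.1417 [ -9.18901044 387.12204557 343.08142598] [-0.60227243  0.34486303  0.11575913]
```

View pics/endscene.png

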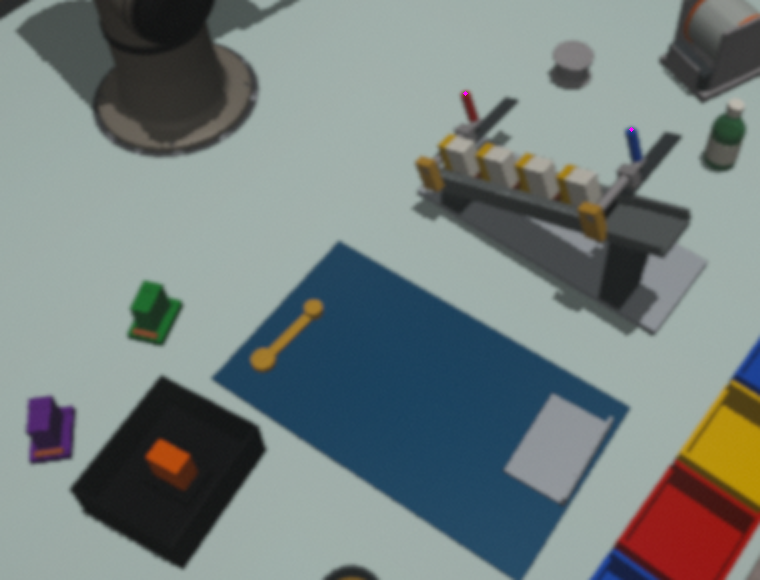

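View pics/endtop.png

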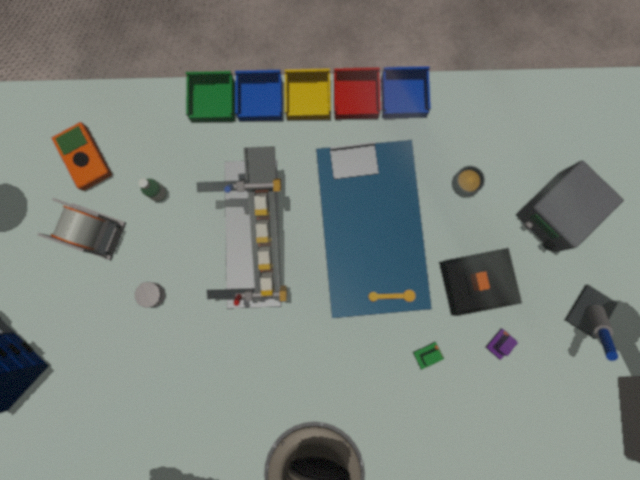

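All as intended: the four modules are in line under the lips with their noses downhill, both knobs are at their home marks, the reject is in the bin, and nothing else has moved.

```bash
python3 -c "
from cell import ctrl
ctrl.hand_in(); print(ctrl.read_state()['time'])"
```

```text
the job is handed in; nothing more can be done
the job is handed in; nothing more can be done
```

The job is done and handed in at about 82 s of the 208 s allowed. I have no verdict from the judge.

- **Sequence:** I put the orange reject in the black bin and pushed the red bolt home. Then I drew the blue bolt back and slid all four modules down the tube, each with its nose downhill. Last, I pushed the blue bolt home.
- **Bolts:** Each was pushed until the force rose to about 16 N against its end stop. In the last picture both knobs sit on the marks I projected for fully home.
- **Modules:** Before the blue bolt was closed, depth readings from the scene camera put the module centres at about 26, 86, 146 and 206 mm up the tube, where a full load should sit. The arm hid the tube from the top camera for that check, but the last top picture shows all four in line. I saw no module knocked aside on the mat.
- **The rest:** The reject stands upright near the middle of the bin. By eye, the wrench, shield, bottle, cup and reel are where they started; I did not measure them. The arm was clear of everything at hand-in.
- **Disagreements:** The two cameras put the tube about 3 mm apart along its length, so I used a value in between. My first push on the red bolt ended at only 4.5 N, so I pushed it again until it clearly met the stop.

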